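# Peel the used liner out of a paint tray

### The arm

A 6-joint arm with a two-finger parallel gripper is mounted at the origin on the work surface. World frame = base frame: x ahead of the robot, y to its left, z up, the work surface at z = 0. Lengths are in m, angles in degrees, forces in N, time in s.
With the tool pointing down it reaches from about 0.35 to 0.875 m from the base axis. Payload 4.2 kg.
Tool frame: the origin (TCP) lies at the very end of the fingers, on their centre line; the grasp point (between the pads) lies 19 mm behind it; z points along the fingers, x is the direction in which the jaws open and shut, and the axes are right-handed (so a half turn about z gives the same grasp; the last joint's range is limited). The gripper opens to 87 mm and grips with 3 to 60 N. Pads are 19 mm wide; open, the fingers measure 117 mm over their backs; the gripper's body (75 mm by 190 mm) begins 51 mm behind the grasp point.
Start: joints at [-57.662, 22.042, 0.453, 0, -68.411, -14.817], TCP at [0.188, -0.596, 0.223] pointing down, gripper open.
Joint ranges: [-179.83, 179.83], [-69.29, 118.12], [-61.27, 80.66], [-181.25, 117.63], [-171.15, -9.14], [-177.46, 177.46]. Speed limits (degrees/s): [159.86, 159.86, 180, 180, 180, 180].

### API

Orientations are given as a 3x3 rotation matrix whose columns are the frame's x, y, z axes.
In Python, from station import r gives the robot as it stands.
- The arm moves only by the tool move_arm, never from a script. Its argument "series" is a list that holds one entry, the list of rows, each a list of 7 numbers: the shift along the tool's x, y, z in cm, then the turn, a rotation vector about the tool's x, y, z in degrees, then the opening, from -1 (shut) to 1 (fully open). In form: [[[dx, dy, dz, wx, wy, wz, fingers], ...]]. A call has 1 to 12 rows; each row shifts and turns the commanded pose from where the row before left it, along the tool's axes as they then stand; what a row does not reach is not made up. A row lasts 1/8 s, in which the tool goes at most 62.5 mm and 10.7 degrees, less where a joint would pass 70% of its speed; a pose out of reach is approached as far as the arm can. A call is refused whole if a number of a shift passes 6.25 or a number of a turn 10.7, either way. A call with a gripper value outside its range is refused whole. The fingers move at their own pace and stop on an object; the grip force is fixed at half the most. Time passes only in rows, so rows that do not move let the fingers close. It gives the time, the measured TCP pose, the force and the opening at its end, in the units of the state.
- r.sense(): the state, without advancing time (a new reading comes with each control period).
- r.capture(name): name is "scene" or "top" or "wrist"; returns a dict with "color" (480x640x3 uint8, blue, green, red), "fx", "fy", "cx", "cy" (pixels), "rvec" (rotation vector, rad) and "tvec" (3), from world to camera coordinates, as OpenCV has them; the wrist camera has in their place "tool_from_camera" (4x4, takes a point from camera to tool coordinates, whose origin is the TCP and whose axes are the tool frame's). Camera axes: x right, y down, z forward; pixel columns grow to the right and rows downward; lengths in m; the calibration is good to about 2 mm. A picture is of the moment at which its call begins: read the wrist's pose just before it. There is no depth.
- r.finish_job(): hands the job in, once; it reports no verdict.
The state is a dict: "time_s": time; "joints": joint angles; "joint_velocities": joint speeds; "effort": joint torques, N m; "tcp_pos": TCP position; "ee_rot": TCP orientation; "wrist_force": force on the tool from outside, world axes, zero at the start; "moment": the same for the moment, N m; "gripper_width": opening from 0.0 (shut) to 1.0 (fully open).
Only numpy, scipy, OpenCV 4.12 (cv2) and the standard library are available. Lean on these libraries where they do the work, as an engineer would, in place of code of your own. Each camera call takes 0.05 s, during which the arm holds its last target.

### The job

Lift the plywood dust cover off the paint tray by its knob and set it down flat on the clear bench between tray and tub, knob up, without dropping it. Then peel the used black liner out of the tray by the pull tab at its corner, raising that corner first while the opposite one is still stuck, so that the tray with its clean white liner stays put on the bench. Finish holding the used liner by its tab, roughly level and right way up, over the middle of the rubbish tub and well clear above it, and keep hold of it, because I will scrape the dried paint off it into the tub; leave everything else alone.

Things in the scene. Friction and masses are not known exactly. Their poses are not given: they have to be found in the camera images.
- cover_knob (a point): Centre of the dust cover's dark wooden knob: head 33 mm across, 19 mm tall, this point at half its height and 22 mm above the board's top. Axes are the cover's. About 81 mm above the bench while the cover is on the tray, 38.5 mm when the cover lies flat on the bench.
- cover: Loose 6 mm plywood dust cover on the liner's rim, 256 mm (x) x 140 mm (y), about 0.25 kg, knob in the middle; its -x, -y corner is cut off (52 mm legs) so that the liner's pull tab stands clear. Two cleats below it reach 10 mm down, loosely inside the liner's mouth. Origin: middle, at the cleats' underside, 38.5 mm below the knob point.
- liner_tab (a point): Centre of the used liner's pull tab: an upright fin 10 mm thick, 34 mm long, 26 mm high (rim top 12 mm below this point), on the liner's -x, -y corner; axes are the liner's. The fin's length runs along the liner's x axis turned +45 degrees about z: pinch across that, from above. It is at -135, -77, +15 mm from liner_middle. 25 mm is free on both sides once the cover is off.
- liner_middle (a point): Middle of the used liner at its rim's underside, 50 mm above the bench when seated. Stiff black formed pan, 273 mm (x, shallow to deep end) x 157 mm, 41 mm deep, about 0.06 kg, dried off-white paint in it, nested in a clean white liner. z up when level.
- used_liner: The used black liner; same origin and axes as liner_middle. Six small leaf-spring clips on the tray's rim (two on each long side, two on the deep end), gummed with dried paint, lean in over its edge by 2 mm. Lifting the tab slowly takes about 3 N and frees clip after clip, each after some 6 mm of lift; pulled straight up, all six resist together (about 7 N).
- liner_far_corner (a point): underside of the used liner's rim at its +x, +y corner, diagonally opposite the tab, 129 mm and 71 mm from liner_middle
- tray: Small steel paint tray, 272 x 157 mm, rim 50 mm above the bench, clean white liner clipped firmly over its rim (both stay); about 0.95 kg, loose on the bench. Origin under its middle, on the bench; x from shallow to deep end. Used liner and cover sit on it, axes along its own.
- tub: Open grey rubbish tub with sanding waste, 314 mm (x) x 222 mm (y) over its rim, rim 105 mm above the bench, about 1.3 kg. Origin under its middle, on the bench. Tray and tub stand left and right, either way round; the bench between them is clear over a width of at least 220 mm, from 0.42 m to 0.70 m ahead of the robot's base.
- roller: mini foam roller lying on the bench, yellow 105 mm sleeve and blue handle, 290 mm long; a bystander, to be left alone. Origin on the bench.
- tape: roll of masking tape lying flat, 104 mm across, 24 mm high; a bystander, to be left alone. Origin on the bench.
- brush: small paint brush lying on the bench, about 160 mm long; a bystander, to be left alone. Origin on the bench.
- sand_block: sanding block 100 x 66 x 25 mm; a bystander, to be left alone. Origin on the bench.
- filling_knife: filling knife with a red handle, 195 mm long; a bystander, to be left alone. Origin on the bench.

How it is judged (in metres and radians):
On the way, in this order (a step that is already met when the one before it is completed fails the run):
1. the cover is lifted clear of the tray, held by its knob (z of cover_knob in the frame of tray above 0.105 m and contact force between cover and tray below 0.05 N and distance between the grasp point and cover_knob below 0.04 m), for 0.1 s.
2. the cover is brought down flat to the bench while still held (within 12 mm of it) (height (world z) of cover_knob below 0.0505 m and angle between cover_knob's own z axis and vertical below 0.12 rad and contact force between the fingers and cover above 0.5 N), for 0.04 s.
3. the cover lies flat on the bench between tray and tub (within 130 mm of the robot's centre line), let go, touching neither (height (world z) of cover_knob below 0.046 m and angle between cover_knob's own z axis and vertical below 0.1 rad and contact force between cover and tray below 0.05 N and contact force between cover and tub below 0.05 N and contact force between the fingers and cover below 0.05 N and linear speed of cover below 0.03 m/s and world y of cover_knob between -0.13 and 0.13 m), for 0.2 s.
4. the used liner's tab corner, held by its tab, is raised by 20 mm while the opposite corner is still down (within 8 mm) (z of liner_tab in the frame of tray above 0.085 m and z of liner_far_corner in the frame of tray below 0.058 m and distance between the grasp point and liner_tab below 0.04 m), for 0.04 s.
At the end, for the whole second after the job is handed in: Liner held still by its tab, within 60 mm of over the tub's middle, rim 170 mm or more up (opposite corner 130), within 24 degrees of level, touching neither tub nor tray; cover flat, knob up, on the bench between them (knob under 46 mm), touching neither; tray within 40 mm of its start (height (world z) of cover_knob below 0.046 m and angle between cover_knob's own z axis and vertical below 0.1 rad and contact force between each of cover, used_liner and tray below 0.05 N and contact force between each of cover, used_liner and tub below 0.05 N and horizontal distance between liner_middle and tub below 0.06 m and height (world z) of liner_middle above 0.17 m and height (world z) of liner_far_corner above 0.13 m and angle between liner_middle's own z axis and vertical below 0.42 rad and contact force between the fingers and used_liner above 0.5 N and linear speed of used_liner below 0.05 m/s and distance of tray from where it was at the start of the episode below 0.04 m and angle between tray's own z axis and vertical below 0.05 rad and world y of cover_knob between -0.13 and 0.13 m and distance between the grasp point and liner_tab below 0.04 m); the arm keeps its last pose, push and grip.
It fails at once if the tray is dragged (over 40 mm) or pulled up off the bench (15 mm, or tipped 7 degrees) (distance of tray from where it was at the start of the episode above 0.04 m or height (world z) of tray above 0.015 m or angle between tray's own z axis and vertical above 0.12 rad).
It fails at once if the tub or a bystander is moved by more than 30 mm (distance of any of tub, roller, tape, brush, sand_block, filling_knife from where it was at the start of the episode above 0.03 m).
It also fails if it takes over 64 s, if anything falls off the work surface, if the arm or the gripper's body presses on something with over 40 N, if the wrist force passes 120 N, or if a joint passes its speed limit or range.

## Working session

There is one attempt and no reset: what is moved stays moved. The work goes in short steps, Python scripts to look and compute and a tool call to move; the robot and the scene stay as the last step left them, time stands still between calls to the robot, and variables do not carry over. Pictures are saved under pics/ and viewed, and the job is handed in when it is done.

Besides the shell and the picture viewer there is one more tool, called after "Call:" by a JSON object that holds its "method" and its "body". move_arm: Moves the arm, as the interface text tells. Its arguments: {"type":"object","properties":{"series":{"type":"array","items":{"type":"array","items":{"type":"array","items":{"type":"number"}}}}},"required":["series"]}

```bash
mkdir -p pics; ls; cat > h.py <<'E'
import numpy as np,cv2
from station import r
def ray(c,u,v):
    R=cv2.Rodrigues(np.array(c["rvec"],float))[0];t=np.array(c["tvec"],float).ravel()
    d=R.T@np.array([(u-c["cx"])/c["fx"],(v-c["cy"])/c["fy"],1.]);o=-R.T@t
    return o,d
def onz(c,u,v,z):
    o,d=ray(c,u,v);return o+d*(z-o[2])/d[2]
def proj(c,p):
    return cv2.projectPoints(np.array(p,float).reshape(-1,3),np.array(c["rvec"],float),np.array(c["tvec"],float),np.array([[c["fx"],0,c["cx"]],[0,c["fy"],c["cy"]],[0,0,1.]]),None)[0].reshape(-1,2)
def st():
    s=r.sense()
    print("t",s["time_s"],"tcp",np.round(s["tcp_pos"],4),"F",np.round(s["wrist_force"],2),"w",s["gripper_width"]);print(np.round(s["ee_rot"],3))
    return s
E
python3 - <<'E'
from h import *
st()
for n in("scene","top"):
    c=r.capture(n);cv2.imwrite(f"pics/{n}0.png",c["color"])
    import pickle;pickle.dump(c,open(n+"0.pkl","wb"))
    o,_=ray(c,320,240);print(n,o,c["fx"])
E
```

```text
pics
t 0.0 tcp [ 0.188  -0.5954  0.2214] F [0.15 0.66 0.52] w 0.9996848705062664
[[-0.301  0.954 -0.001]
 [ 0.954  0.301  0.002]
 [ 0.002 -0.    -1.   ]]
scene [ 1.37125054 -0.98139011  1.03837459] 597.0138645794622
top [0.46657945 0.01897275 1.53547106] 511.2181882107379
```

View pics/top0.png

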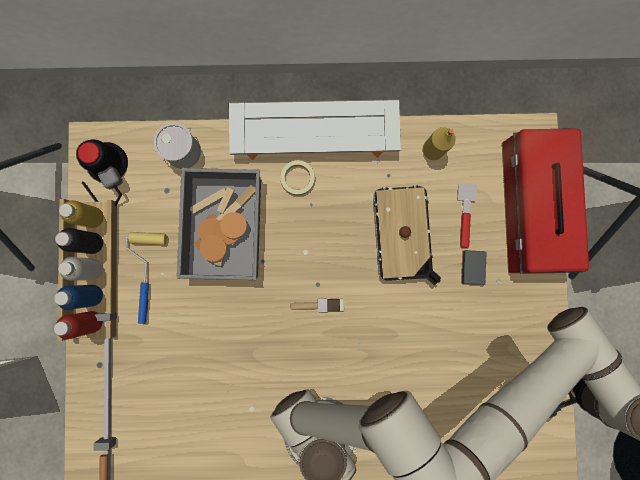

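View pics/scene0.png

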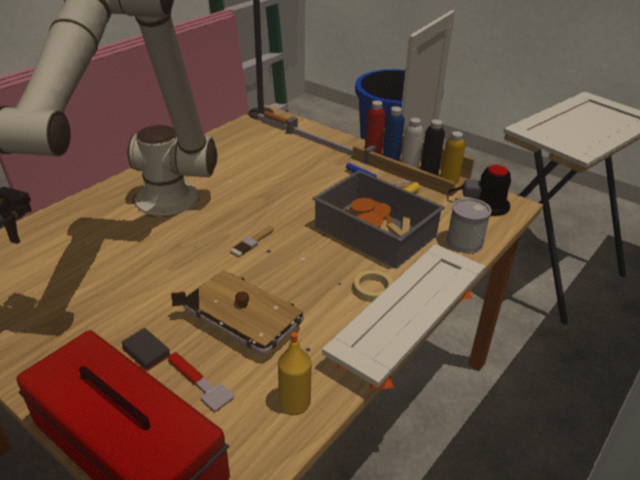

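The top view shows the tray on the right (about 405,232) with its tab at the bottom right (432,277), and the tub on the left (220,225).

```bash
python3 - <<'E'
from h import *
import pickle
c=pickle.load(open("top0.pkl","rb"));im=c["color"]
cr=im[170:300,360:500];cv2.imwrite("pics/tcrop.png",cv2.resize(cr,None,fx=5,fy=5,interpolation=cv2.INTER_CUBIC)[:600,:700])
s=pickle.load(open("scene0.pkl","rb"))
cv2.imwrite("pics/scrop.png",cv2.resize(s["color"][255:365,160:310],None,fx=5,fy=5,interpolation=cv2.INTER_CUBIC))
# knob
hsv=cv2.cvtColor(im,cv2.COLOR_BGR2HSV);print(hsv[226:238,398:412,2])
for n,u,v,z in(("knob",405,232,.09),("tubTL",181,170,.105),("tubTR",261,170,.105),("tubBR",258,279,.105),("tubBL",178,278,.105),("tape",297,178,.02),("tapebottom",297,195,.0),("brushtip",291,306,0),("brushhead",344,306,0.01),("block TL",464,250,.025),("tab",433,278,.065)):print(n,onz(c,u,v,z).round(3))
E
```

```text
[[181 180 179 182 179 125 100 100  94 137 159 161 166 168]
 [182 182 180 122  81  79  83  89  86  80  93 127 164 169]
 [183 184 125  79  81  92 100 103  98  93  82  70 161 170]
 [186 154  72  78  94 102 102  99  96  97  93  75 112 167]
 [188  93  78  85 100 101  95  96  96  93  97  90  72 168]
 [190  95  77  86 100  98  97  95  93  94  97  92  69 166]
 [192  82  74  82  94  97  95  94  96  98  98  86  70 133]
 [190  86  75  79  88  95  94  96  98  98  91  75  91 169]
 [189 100  44  73  76  87  97  99  98  89  81  67 102 167]
 [188 135  83  53  71  74  81  83  80  74  67  76 101 165]
 [186 191 128  67  48  65  70  67  68  68  74 110 161 168]
 [184 187 133 114 102  62  57  60  74  84 100 173 163 165]]
knob [ 0.581 -0.249  0.09 ]
tubTL [0.769 0.382 0.105]
tubTR [0.764 0.156 0.105]
tubBR [0.457 0.169 0.105]
tubBL [0.465 0.391 0.105]
tape [0.756 0.057 0.02 ]
tapebottom [0.707 0.058 0.   ]
brushtip [0.374 0.083 0.   ]
brushhead [ 0.371 -0.075  0.01 ]
block TL [ 0.529 -0.434  0.025]
tab [ 0.449 -0.329  0.065]
```

View pics/tcrop.png

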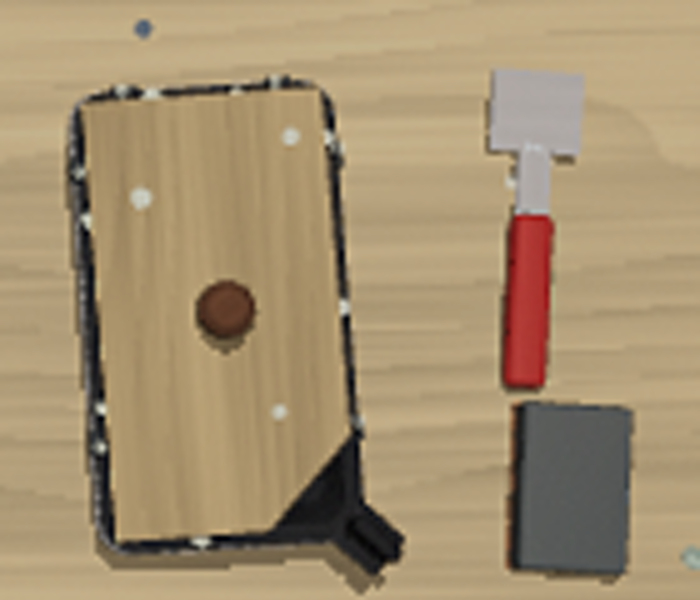

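View pics/scrop.png

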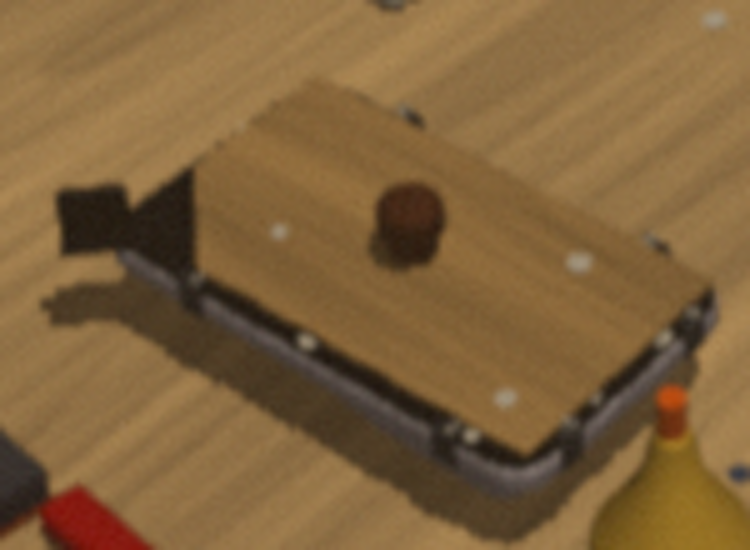

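```bash
python3 - <<'E'
from h import *
import pickle
c=pickle.load(open("top0.pkl","rb"));s=pickle.load(open("scene0.pkl","rb"))
P=lambda x,y,z:onz(c,360+x/5-.4,170+y/5-.4,z)[:2]
TL,TR,B1,B2,BL=[P(*p,.059) for p in((80,104),(319,90),(355,435),(272,530),(118,542))]
print(TL,TR,B1,B2,BL, "len",np.linalg.norm(TL-BL),np.linalg.norm(TL-TR))
d1=TL-BL;d2=TR-B1;d3=TL-TR
for d in(d1,d2):print("yaw x",np.degrees(np.arctan2(d[1],d[0])))
print("yaw y",np.degrees(np.arctan2(-d3[0],d3[1])))
k=P(224,308,.0905);print("knob",k, "centre",(TR+BL)/2)
tb=P(372,530,.077);print("tab centre guess",tb)
# two-view tri knob top : scene crop top ellipse centre (411,198)->
o1,e1=ray(c,360+224/5-.4,170+308/5-.4);o2,e2=ray(s,160+411/5-.4,255+200/5-.4)
A=np.c_[e1,-e2];q=np.linalg.lstsq(A,o2-o1,rcond=None)[0];print("tri",o1+e1*q[0],o2+e2*q[1])
psi=np.arctan2(d1[1]+d2[1],d1[0]+d2[0]);R=np.array([[np.cos(psi),-np.sin(psi)],[np.sin(psi),np.cos(psi)]])
for m in(k,(TR+BL)/2):print("tab pred",m+R@[-.135,-.077])
# fin ends in tcrop
f=[P(*p,.077) for p in((355,515),(388,560))];print(f)
E
```

```text
[ 0.70694372 -0.17274187] [ 0.71234564 -0.31281452] [ 0.51038754 -0.32620923] [ 0.45664041 -0.27612518] [ 0.45170334 -0.18694018] len 0.25563497788393613 0.1401767667718085
yaw x 3.183922458083729
yaw x 3.7945410032079288
yaw y 2.2085262859782233
knob [ 0.58318693 -0.24700914] centre [ 0.58202449 -0.24987735]
tab centre guess [ 0.45550346 -0.32964947]
tri [ 0.58353326 -0.24779911  0.08620838] [ 0.58190636 -0.2493523   0.086363  ]
tab pred [ 0.45307082 -0.33200206]
tab pred [ 0.45190838 -0.33487027]
[array([ 0.46424589, -0.32026108]), array([ 0.43826498, -0.33812701])]
```

Call:
{"method": "move_arm", "body": {"series": [[[1.77,4,0,0,0,0,1],[1.77,4,0,0,0,0,1],[1.77,4,0,0,0,0,1],[1.77,4,0,0,0,0,1],[1.77,4,0,0,0,0,1],[1.77,4,0,0,0,0,1],[1.77,4,0,0,0,0,1],[1.77,4,0,0,0,0,1],[1.77,4,0,0,0,0,1],[1.77,4,0,0,0,0,1],[1.77,4,0,0,0,0,1],[1.77,4,0,0,0,0,1]]]}}

```text
time_s: 1.6
tcp_pos: [0.5827, -0.2477, 0.222]
ee_rot: [[-0.301, 0.954, -0.001], [0.954, 0.301, 0.0], [0.001, -0.001, -1.0]]
wrist_force: [-0.4, -0.4, 0.5]
gripper_width: 1.003
```

Call:
{"method": "move_arm", "body": {"series": [[[0,0,0,0,0,0,1],[0,0,0,0,0,0,1],[0,0,0,0,0,0,1]]]}}

```text
time_s: 1.98
tcp_pos: [0.5811, -0.2497, 0.2225]
ee_rot: [[-0.3, 0.954, -0.0], [0.954, 0.3, 0.0], [0.0, -0.0, -1.0]]
wrist_force: [-0.2, -0.5, -0.2]
gripper_width: 0.998
```

```bash
cat >> h.py <<'E'
def wray(c,s,u,v):
    T=np.array(c["tool_from_camera"]);R=np.array(s["ee_rot"]);d=np.array([(u-c["cx"])/c["fx"],(v-c["cy"])/c["fy"],1.])
    return R@T[:3,3]+np.array(s["tcp_pos"]),R@(T[:3,:3]@d)
def wonz(c,s,u,v,z):
    o,d=wray(c,s,u,v);return (o+d*(z-o[2])/d[2]).round(4)
E
python3 - <<'E'
from h import *
import pickle
s=st();c=r.capture("wrist");pickle.dump((c,s),open("w1.pkl","wb"));cv2.imwrite("pics/w1.png",c["color"])
E
```

```text
t 1.975 tcp [ 0.5811 -0.2497  0.2225] F [-0.22 -0.52 -0.19] w 0.9983360753355227
[[-0.3    0.954 -0.   ]
 [ 0.954  0.3    0.   ]
 [ 0.    -0.    -1.   ]]
```

View pics/w1.png

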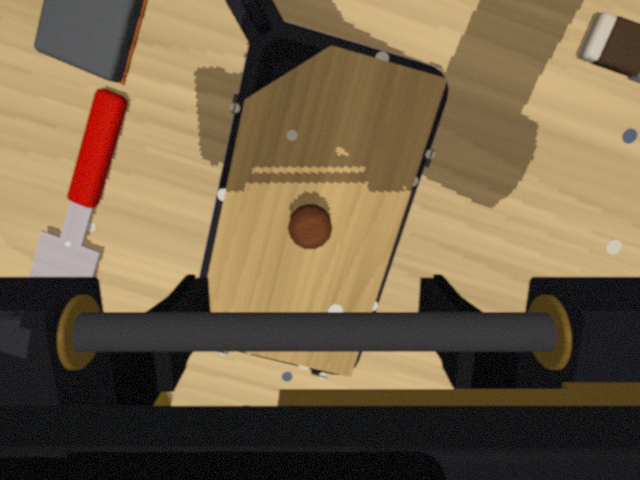

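The wrist view shows the knob's top centred at (310,226) and the board below it.

```bash
python3 - <<'E'
from h import *
import pickle
c,s=pickle.load(open("w1.pkl","rb"))
print(wonz(c,s,310,226,.0905))
for p in((447,83),(328,45)):print(wonz(c,s,*p,.059))
a=wonz(c,s,447,83,.059);b=wonz(c,s,352,375,.059);d=b-a;print(b,np.degrees(np.arctan2(d[1],d[0])),np.linalg.norm(d))
E
```

```text
[ 0.5834 -0.2512  0.0905]
[ 0.4579 -0.1856  0.059 ]
[ 0.4596 -0.2766  0.059 ]
[ 0.7081 -0.1739  0.059 ] 2.677348623742124 0.25047341176260607
```

Call:
{"method": "move_arm", "body": {"series": [[[0,0.2,2,0,0,0,1],[0,0,2.5,0,0,0,1],[0,0,2.5,0,0,0,1],[0,0,2.5,0,0,0,1],[0,0,2.5,0,0,0,1],[0,0,1.5,0,0,0,1],[0,0,1.2,0,0,0,1],[0,0,1,0,0,0,1],[0,0,0,0,0,0,1],[0,0,0,0,0,0,1]]]}}

```text
time_s: 3.28
tcp_pos: [0.5843, -0.2485, 0.0662]
ee_rot: [[-0.301, 0.954, 0.001], [0.954, 0.301, -0.0], [-0.001, 0.001, -1.0]]
wrist_force: [1.2, -0.2, 0.7]
gripper_width: 0.995
```

Call:
{"method": "move_arm", "body": {"series": [[[0,0,0,0,0,0,-1],[0,0,0,0,0,0,-1],[0,0,0,0,0,0,-1],[0,0,0,0,0,0,-1],[0,0,0,0,0,0,-1],[0,0,0,0,0,0,-1],[0,0,0,0,0,0,-1],[0,0,0,0,0,0,-1]]]}}

```text
time_s: 4.28
tcp_pos: [0.5839, -0.2486, 0.0655]
ee_rot: [[-0.301, 0.954, 0.0], [0.954, 0.301, -0.0], [-0.0, -0.0, -1.0]]
wrist_force: [0.8, -1.8, 0.4]
gripper_width: 0.37
```

Call:
{"method": "move_arm", "body": {"series": [[[0,0,-0.3,0,0,0,-1],[0,0,-0.6,0,0,0,-1],[0,0,-0.9,0,0,0,-1],[0,0,-1.2,0,0,0,-1],[0,0,-1.5,0,0,0,-1],[0,0,-1.5,0,0,0,-1],[0,0,-1.5,0,0,0,-1],[0,0,-1.2,0,0,0,-1],[0,0,-0.8,0,0,0,-1],[0,0,0,0,0,0,-1],[0,0,0,0,0,0,-1]]]}}

```text
time_s: 5.65
tcp_pos: [0.5834, -0.2482, 0.1599]
ee_rot: [[-0.301, 0.954, -0.001], [0.954, 0.301, 0.001], [0.001, -0.001, -1.0]]
wrist_force: [0.0, 0.4, -4.1]
gripper_width: 0.367
```

```bash
python3 - <<'E'
from h import *
import pickle
s=st();print(s["moment"])
c=r.capture("wrist");cv2.imwrite("pics/w2.png",c["color"])
c=r.capture("scene");cv2.imwrite("pics/s2.png",c["color"])
c=r.capture("top");cv2.imwrite("pics/t2.png",c["color"])
E
```

```text
t 5.65 tcp [ 0.5834 -0.2482  0.1599] F [ 0.02  0.42 -4.08] w 0.3666093863591111
[[-0.301  0.954 -0.001]
 [ 0.954  0.301  0.001]
 [ 0.001 -0.001 -1.   ]]
[ 0.00168648  0.02103011 -0.01847237]
```

View pics/s2.png

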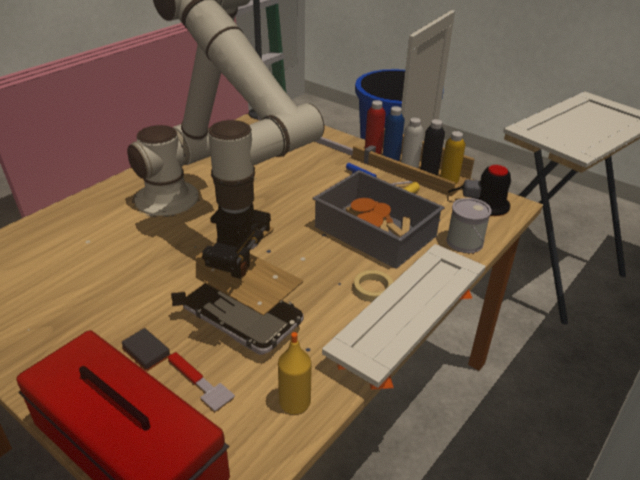

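View pics/t2.png

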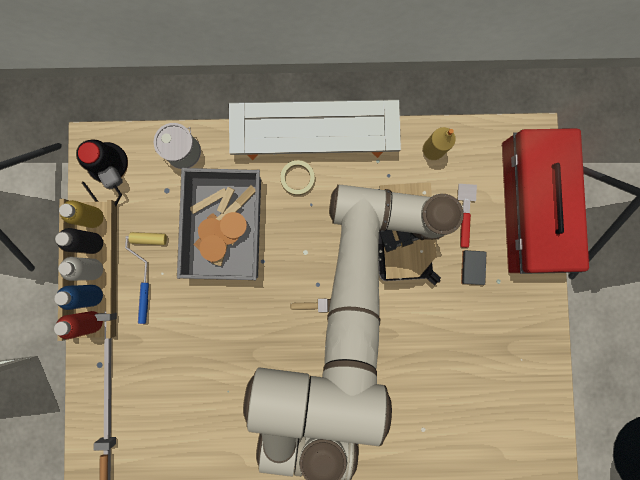

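View pics/w2.png

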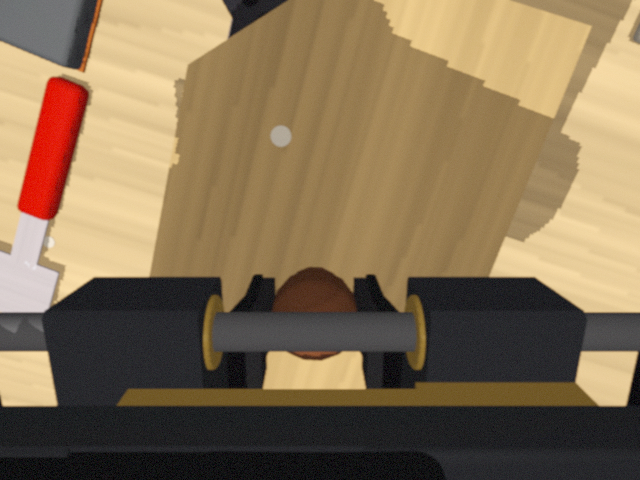

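The cover is held, level and clear of the tray. Next I carry it to about (0.558, -0.010).

Call:
{"method": "move_arm", "body": {"series": [[[1,0.2,0,0,0,0,-1],[2,0.4,0,0,0,0,-1],[2.5,0.5,0,0,0,0,-1],[2.5,0.5,0,0,0,0,-1],[2.5,0.5,0,0,0,0,-1],[2.5,0.5,0,0,0,0,-1],[2.5,0.5,0,0,0,0,-1],[2.5,0.5,0,0,0,0,-1],[2.5,0.5,0,0,0,0,-1],[1.9,0.4,0,0,0,0,-1],[1,0.3,0,0,0,0,-1],[0,0,0,0,0,0,-1]]]}}

```text
time_s: 7.3
tcp_pos: [0.5592, -0.0101, 0.1606]
ee_rot: [[-0.302, 0.953, 0.0], [0.953, 0.302, -0.0], [-0.0, 0.0, -1.0]]
wrist_force: [0.4, -0.0, -2.8]
gripper_width: 0.367
```

Call:
{"method": "move_arm", "body": {"series": [[[0,0,0,0,0,0,-1],[0,0,1,0,0,0,-1],[0,0,2,0,0,0,-1],[0,0,2,0,0,0,-1],[0,0,2,0,0,0,-1],[0,0,2,0,0,0,-1],[0,0,1.5,0,0,0,-1],[0,0,1,0,0,0,-1],[0,0,0.8,0,0,0,-1],[0,0,0.4,0,0,0,-1],[0,0,0,0,0,0,-1],[0,0,0,0,0,0,-1]]]}}

```text
time_s: 8.8
tcp_pos: [0.5596, -0.0106, 0.034]
ee_rot: [[-0.301, 0.954, 0.001], [0.954, 0.301, 0.0], [-0.0, 0.001, -1.0]]
wrist_force: [0.0, 0.3, -2.8]
gripper_width: 0.369
```

Call:
{"method": "move_arm", "body": {"series": [[[0,0,0.3,0,0,0,-1],[0,0,0.2,0,0,0,-1],[0,0,0.2,0,0,0,-1],[0,0,0.1,0,0,0,-1],[0,0,0.1,0,0,0,-1],[0,0,0.1,0,0,0,-1],[0,0,0,0,0,0,-1],[0,0,0,0,0,0,-1]]]}}

```text
time_s: 9.8
tcp_pos: [0.5592, -0.0107, 0.0236]
ee_rot: [[-0.301, 0.954, 0.0], [0.954, 0.301, 0.0], [0.0, 0.0, -1.0]]
wrist_force: [0.3, -0.3, -2.1]
gripper_width: 0.372
```

Call:
{"method": "move_arm", "body": {"series": [[[0,0,0.1,0,0,0,-1],[0,0,0.1,0,0,0,-1],[0,0,0,0,0,0,-1],[0,0,0,0,0,0,-1]]]}}

```text
time_s: 10.3
tcp_pos: [0.5593, -0.0107, 0.0225]
ee_rot: [[-0.301, 0.953, 0.001], [0.953, 0.301, -0.0], [-0.0, 0.0, -1.0]]
wrist_force: [-2.1, 0.1, 6.5]
gripper_width: 0.367
```

Force rose to +6.5 N, so the cover is on the bench. I release it and go up.

Call:
{"method": "move_arm", "body": {"series": [[[0,0,0,0,0,0,1],[0,0,0,0,0,0,1],[0,0,0,0,0,0,1],[0,0,0,0,0,0,1],[0,0,0,0,0,0,1],[0,0,0,0,0,0,1]]]}}

```text
time_s: 11.05
tcp_pos: [0.5592, -0.0107, 0.0215]
ee_rot: [[-0.301, 0.954, 0.0], [0.954, 0.301, 0.0], [0.0, 0.0, -1.0]]
wrist_force: [0.7, 0.4, -0.1]
gripper_width: 0.95
```

Call:
{"method": "move_arm", "body": {"series": [[[0,0,-1,0,0,0,1],[0,0,-2,0,0,0,1],[0,0,-3,0,0,0,1],[0,0,-3,0,0,0,1],[0,0,-3,0,0,0,1],[0,0,-3,0,0,0,1],[0,0,-2,0,0,0,1],[0,0,0,0,0,0,1]]]}}

```text
time_s: 12.05
tcp_pos: [0.5602, -0.0106, 0.1939]
ee_rot: [[-0.301, 0.954, 0.005], [0.954, 0.301, 0.001], [-0.0, 0.005, -1.0]]
wrist_force: [-0.1, 0.2, -0.1]
gripper_width: 0.999
```

Call:
{"method": "move_arm", "body": {"series": [[[-2.74,-1.99,0,0,0,0,1],[-2.74,-1.99,0,0,0,0,1],[-2.74,-1.99,0,0,0,0,1],[-2.74,-1.99,0,0,0,0,1],[-2.74,-1.99,0,0,0,0,1],[-2.74,-1.99,0,0,0,0,1],[-2.74,-1.99,0,0,0,0,1],[-2.74,-1.99,0,0,0,0,1],[-2.74,-1.99,0,0,0,0,1],[-2.74,-1.99,0,0,0,0,1]]]}}

```text
time_s: 13.3
tcp_pos: [0.4509, -0.3326, 0.1904]
ee_rot: [[-0.301, 0.954, -0.002], [0.954, 0.301, 0.001], [0.002, -0.001, -1.0]]
wrist_force: [-0.0, -1.0, 0.8]
gripper_width: 1.0
```

Call:
{"method": "move_arm", "body": {"series": [[[0,0,0,0,0,-7.5,1],[0,0,0,0,0,-7.5,1],[0,0,0,0,0,-7.5,1],[0,0,0,0,0,-7.5,1],[0,0,0,0,0,0,1],[0,0,0,0,0,0,1]]]}}

```text
time_s: 14.05
tcp_pos: [0.4516, -0.3317, 0.191]
ee_rot: [[-0.736, 0.677, -0.001], [0.677, 0.736, 0.001], [0.001, -0.0, -1.0]]
wrist_force: [-0.1, -0.3, 1.7]
gripper_width: 0.999
```

```bash
python3 - <<'E'
from h import *
import pickle
s=st();c=r.capture("wrist");pickle.dump((c,s),open("w3.pkl","wb"));cv2.imwrite("pics/w3.png",c["color"])
c=r.capture("scene");cv2.imwrite("pics/s3.png",c["color"])
c=r.capture("top");cv2.imwrite("pics/t3.png",c["color"])
E
```

```text
t 14.05 tcp [ 0.4516 -0.3317  0.191 ] F [-0.14 -0.32  1.73] w 0.9994970746118415
[[-0.736  0.677 -0.001]
 [ 0.677  0.736  0.001]
 [ 0.001 -0.    -1.   ]]
```

View pics/w3.png

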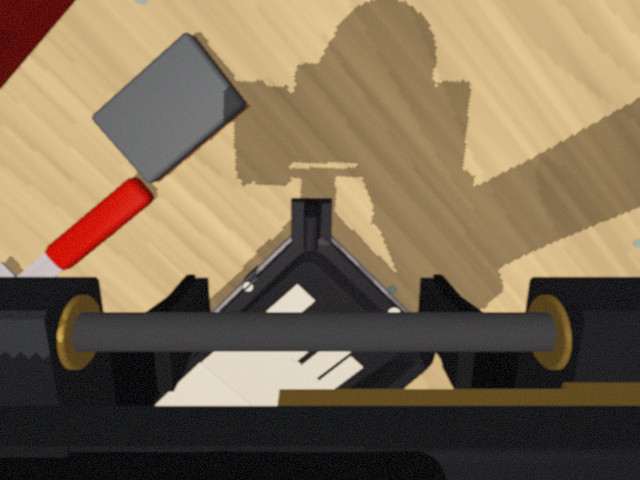

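View pics/s3.png

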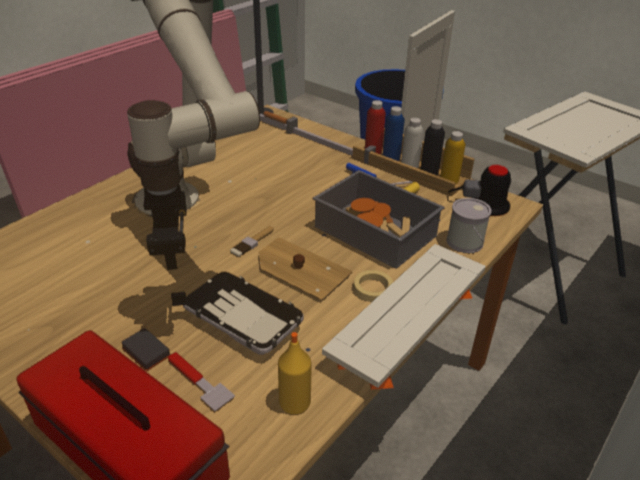

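View pics/t3.png

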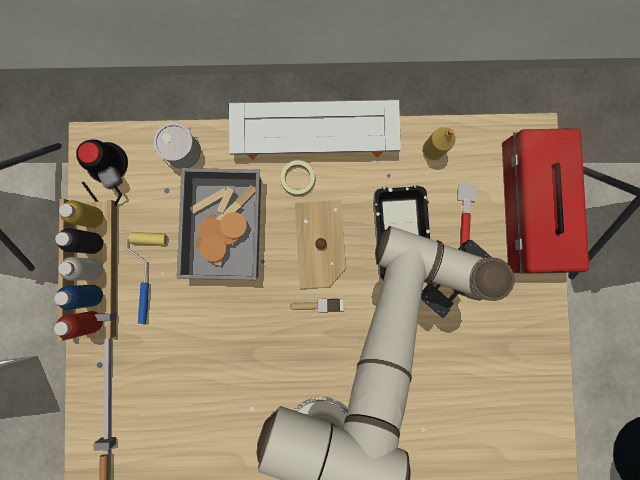

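The cover lies flat at (320,243) in the top view, clear of tray, tub, brush and tape. In the wrist view the tab is near (312,222). I enlarge that.

```bash
python3 - <<'E'
from h import *
import pickle
c,s=pickle.load(open("w3.pkl","rb"))
g=c["color"][180:310,230:400];g=np.clip(g.astype(float)*2,0,255).astype(np.uint8)
cv2.imwrite("pics/w3z.png",cv2.resize(g,None,fx=4.5,fy=4.5,interpolation=cv2.INTER_CUBIC))
E
```

```text
(no output)
```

View pics/w3z.png

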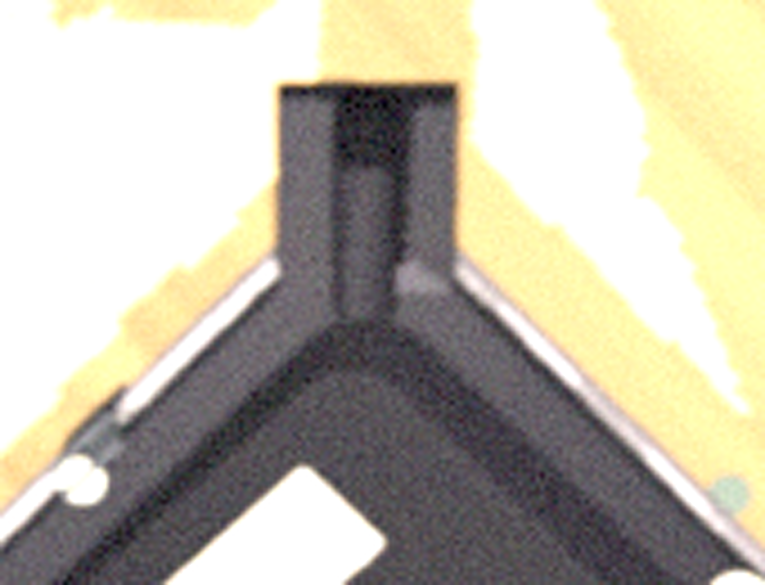

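```bash
python3 - <<'E'
from h import *
import pickle
c,s=pickle.load(open("w3.pkl","rb"))
f=lambda x,y,z:wonz(c,s,230+x/4.5-.4,180+y/4.5-.4,z)
m=f(370,237,.078);print(m,f(372,165,.078),f(368,312,.078))
d=m-np.array(s["tcp_pos"]);print(np.array(s["ee_rot"]).T@d)
print("flange corners",f(282,90,.053),f(458,90,.053))
T=np.array(c["tool_from_camera"]);print(T.round(3))
E
```

```text
[ 0.4538 -0.3315  0.078 ] [ 0.4461 -0.3395  0.078 ] [ 0.462  -0.3231  0.078 ]
[-0.00159885  0.00172353  0.11295665]
flange corners [ 0.452  -0.3544  0.053 ] [ 0.4312 -0.3353  0.053 ]
[[ 1.     0.     0.    -0.   ]
 [-0.     0.966  0.257 -0.068]
 [-0.    -0.257  0.966 -0.162]
 [ 0.     0.     0.     1.   ]]
```

Call:
{"method": "move_arm", "body": {"series": [[[-0.15,0.15,0,0,0,0,-0.1],[0,0,1,0,0,0,-0.1],[0,0,2,0,0,0,-0.1],[0,0,2,0,0,0,-0.1],[0,0,2,0,0,0,-0.1],[0,0,2,0,0,0,-0.1],[0,0,1.5,0,0,0,-0.1],[0,0,1,0,0,0,-0.1],[0,0,0.7,0,0,0,-0.1],[0,0,0.5,0,0,0,-0.1],[0,0,0,0,0,0,-0.1],[0,0,0,0,0,0,-0.1]]]}}

```text
time_s: 15.7
tcp_pos: [0.4543, -0.332, 0.065]
ee_rot: [[-0.738, 0.675, 0.001], [0.675, 0.738, -0.0], [-0.001, 0.0, -1.0]]
wrist_force: [0.3, -0.7, -1.0]
gripper_width: 0.448
```

```bash
python3 - <<'E'
from h import *
s=st();c=r.capture("wrist");g=np.clip(c["color"].astype(float)*1.8,0,255).astype(np.uint8);cv2.imwrite("pics/w4.png",g)
E
```

```text
t 15.7 tcp [ 0.4543 -0.332   0.065 ] F [ 0.27 -0.69 -1.04] w 0.4475716276676817
[[-0.738  0.675  0.001]
 [ 0.675  0.738 -0.   ]
 [-0.001  0.    -1.   ]]
```

View pics/w4.png

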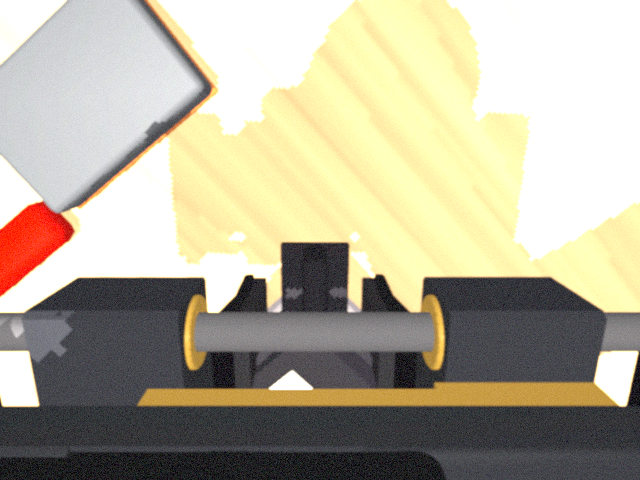

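The fin is centred between the fingers at about u=315. I descend 8 mm and close.

Call:
{"method": "move_arm", "body": {"series": [[[0,0,0.3,0,0,0,-0.1],[0,0,0.3,0,0,0,-0.1],[0,0,0.2,0,0,0,-0.1],[0,0,0,0,0,0,-0.1],[0,0,0,0,0,0,-1],[0,0,0,0,0,0,-1],[0,0,0,0,0,0,-1],[0,0,0,0,0,0,-1],[0,0,0,0,0,0,-1],[0,0,0,0,0,0,-1]]]}}

```text
time_s: 17.0
tcp_pos: [0.4542, -0.332, 0.0566]
ee_rot: [[-0.737, 0.676, 0.0], [0.676, 0.737, -0.0], [-0.0, 0.0, -1.0]]
wrist_force: [-0.3, -0.6, 0.7]
gripper_width: 0.113
```

Call:
{"method": "move_arm", "body": {"series": [[[0,0,-0.1,0.2,0,0,-1],[0,0,-0.15,0.3,0,0,-1],[0,0,-0.15,0.3,0,0,-1],[0,0,-0.15,0.3,0,0,-1],[0,0,-0.15,0.3,0,0,-1],[0,0,-0.15,0.3,0,0,-1],[0,0,-0.15,0.3,0,0,-1],[0,0,-0.15,0.3,0,0,-1]]]}}

```text
time_s: 18.0
tcp_pos: [0.4543, -0.3317, 0.0682]
ee_rot: [[-0.738, 0.675, -0.027], [0.675, 0.737, -0.03], [-0.0, -0.041, -0.999]]
wrist_force: [1.6, 0.4, -2.1]
gripper_width: 0.111
```

```bash
python3 - <<'E'
from h import *
s=st();print(s["moment"]);c=r.capture("scene");g=cv2.resize(c["color"][200:365,130:330],None,fx=3.6,fy=3.6,interpolation=cv2.INTER_CUBIC);cv2.imwrite("pics/s5.png",g)
E
```

```text
t 18.0 tcp [ 0.4543 -0.3317  0.0682] F [ 1.61  0.38 -2.06] w 0.11122834412934855
[[-0.738  0.675 -0.027]
 [ 0.675  0.737 -0.03 ]
 [-0.    -0.041 -0.999]]
[ 0.05269913 -0.36093916 -0.1254783 ]
```

View pics/s5.png

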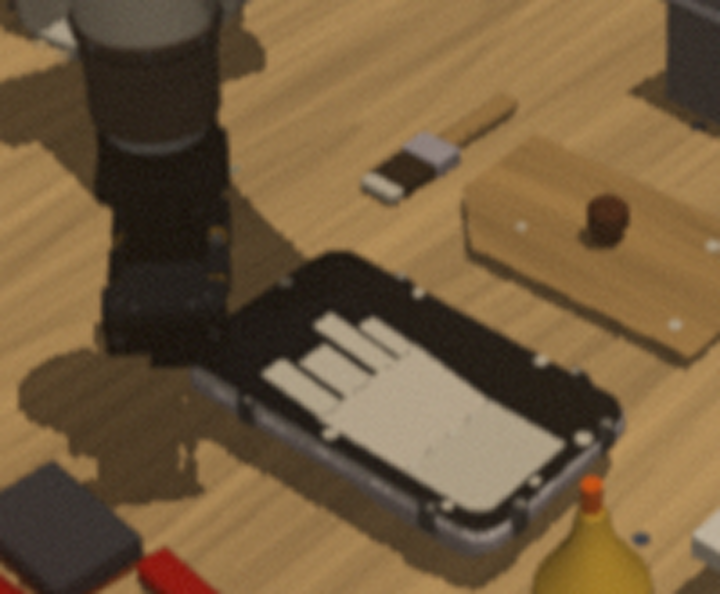

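The tab corner is rising, the far end is still seated, and the tray hasn't moved. I continue.

Call:
{"method": "move_arm", "body": {"series": [[[0,0,-0.15,0.3,0,0,-1],[0,0,-0.15,0.3,0,0,-1],[0,0,-0.15,0.3,0,0,-1],[0,0,-0.15,0.3,0,0,-1],[0,0,-0.15,0.3,0,0,-1],[0,0,-0.15,0.3,0,0,-1],[0,0,-0.15,0.3,0,0,-1],[0,0,-0.15,0.3,0,0,-1],[0,0,-0.15,0.3,0,0,-1],[0,0,-0.1,0.2,0,0,-1]]]}}

```text
time_s: 19.3
tcp_pos: [0.4547, -0.331, 0.0826]
ee_rot: [[-0.738, 0.673, -0.062], [0.675, 0.734, -0.067], [0.0, -0.091, -0.996]]
wrist_force: [0.1, -0.1, 0.8]
gripper_width: 0.111
```

```bash
python3 - <<'E'
from h import *
s=st();print(s["moment"]);c=r.capture("scene");g=cv2.resize(c["color"][200:365,130:330],None,fx=3.6,fy=3.6,interpolation=cv2.INTER_CUBIC);cv2.imwrite("pics/s6.png",g)
E
```

```text
t 19.3 tcp [ 0.4547 -0.331   0.0826] F [ 0.1  -0.14  0.78] w 0.11051692326767772
[[-0.738  0.673 -0.062]
 [ 0.675  0.734 -0.067]
 [ 0.    -0.091 -0.996]]
[ 0.20409927 -0.07294511 -0.1348741 ]
```

View pics/s6.png

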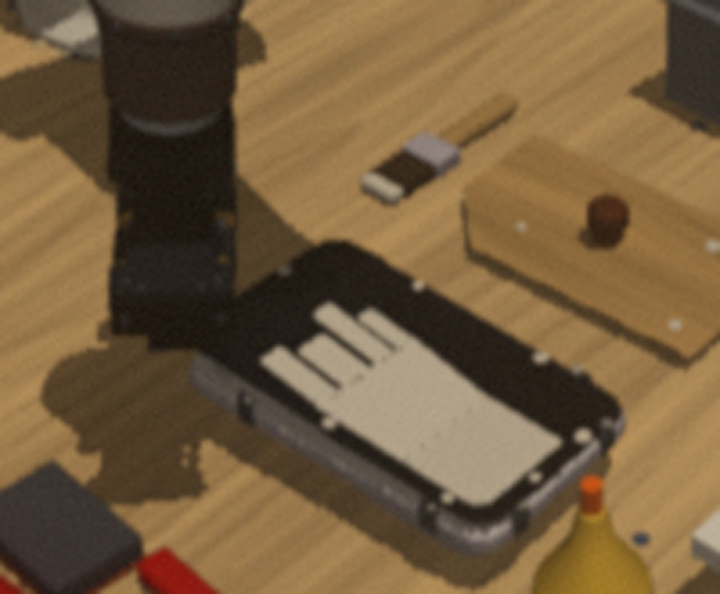

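The tab is up about 26 mm and the far corner is still seated, so step 4 is met. I keep peeling.

Call:
{"method": "move_arm", "body": {"series": [[[0,0,-0.2,0.4,0,0,-1],[0,0,-0.2,0.4,0,0,-1],[0,0,-0.2,0.4,0,0,-1],[0,0,-0.2,0.4,0,0,-1],[0,0,-0.2,0.4,0,0,-1],[0,0,-0.2,0.4,0,0,-1],[0,0,-0.2,0.4,0,0,-1],[0,0,-0.2,0.4,0,0,-1],[0,0,-0.2,0.4,0,0,-1],[0,0,-0.2,0.4,0,0,-1]]]}}

```text
time_s: 20.6
tcp_pos: [0.4567, -0.3292, 0.1025]
ee_rot: [[-0.738, 0.667, -0.108], [0.675, 0.728, -0.118], [-0.0, -0.16, -0.987]]
wrist_force: [0.9, -0.2, 0.2]
gripper_width: 0.111
```

```bash
python3 - <<'E'
from h import *
s=st();print(s["moment"]);c=r.capture("scene");g=cv2.resize(c["color"][200:365,130:330],None,fx=3.6,fy=3.6,interpolation=cv2.INTER_CUBIC);cv2.imwrite("pics/s7.png",g)
E
```

```text
t 20.6 tcp [ 0.4567 -0.3292  0.1025] F [ 0.94 -0.22  0.21] w 0.11141127978206643
[[-0.738  0.667 -0.108]
 [ 0.675  0.728 -0.118]
 [-0.    -0.16  -0.987]]
[ 0.29647865 -0.49334921 -0.08063307]
```

View pics/s7.png

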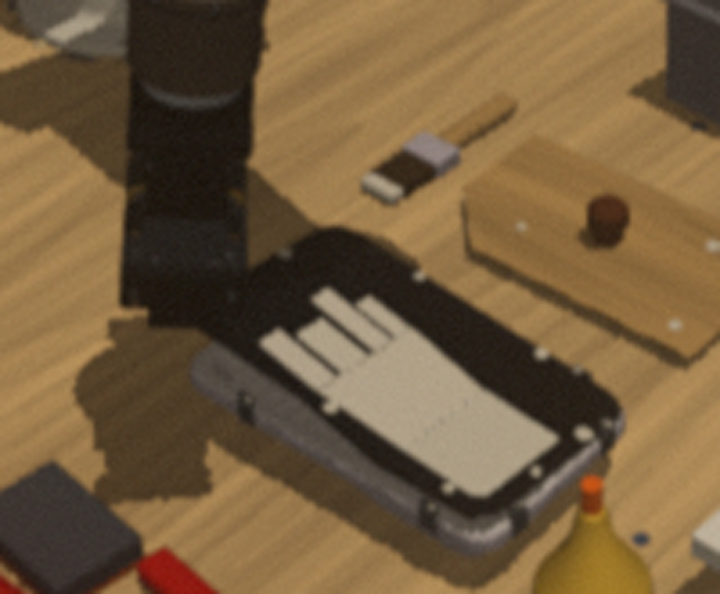

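Call:
{"method": "move_arm", "body": {"series": [[[0,-0.03,-0.2,0.2,0,0,-1],[0,-0.03,-0.2,0.2,0,0,-1],[0,-0.03,-0.2,0.2,0,0,-1],[0,-0.03,-0.2,0.2,0,0,-1],[0,-0.03,-0.2,0.2,0,0,-1],[0,-0.03,-0.2,0.2,0,0,-1],[0,-0.03,-0.2,0.2,0,0,-1],[0,-0.03,-0.2,0.2,0,0,-1],[0,-0.03,-0.2,0.2,0,0,-1],[0,-0.03,-0.2,0.2,0,0,-1]]]}}

```text
time_s: 21.9
tcp_pos: [0.4569, -0.3287, 0.1228]
ee_rot: [[-0.738, 0.662, -0.131], [0.675, 0.724, -0.143], [-0.0, -0.194, -0.981]]
wrist_force: [0.2, 0.5, -0.2]
gripper_width: 0.112
```

```bash
python3 - <<'E'
from h import *
s=st();print(s["moment"]);c=r.capture("scene");g=cv2.resize(c["color"][200:365,130:330],None,fx=3.6,fy=3.6,interpolation=cv2.INTER_CUBIC);cv2.imwrite("pics/s8.png",g)
E
```

```text
t 21.9 tcp [ 0.4569 -0.3287  0.1228] F [ 0.24  0.53 -0.19] w 0.11181054794569506
[[-0.738  0.662 -0.131]
 [ 0.675  0.724 -0.143]
 [-0.    -0.194 -0.981]]
[ 0.32314604 -0.12939155  0.03162004]
```

View pics/s8.png

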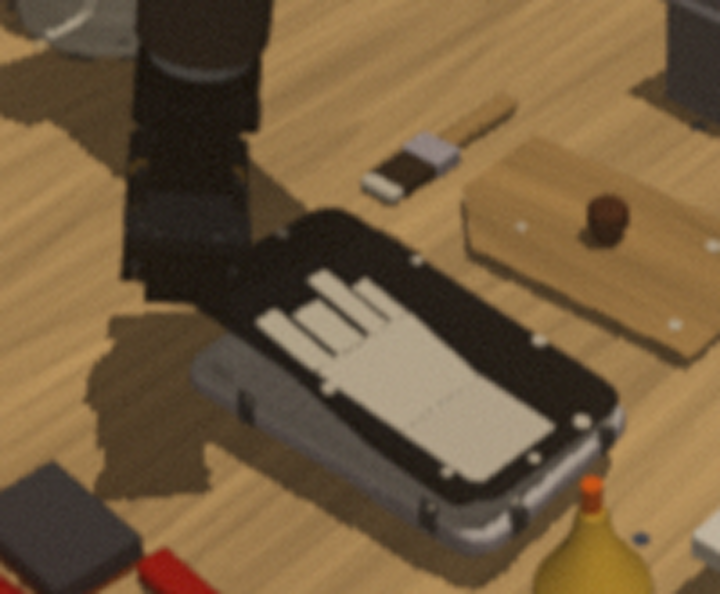

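All six clips have let go: the deep end is about 8 mm up and the tray is in place. I raise it straight up.

Call:
{"method": "move_arm", "body": {"series": [[[0,-0.08,-0.4,0,0,0,-1],[0,-0.12,-0.6,0,0,0,-1],[0,-0.16,-0.8,0,0,0,-1],[0,-0.2,-1,0,0,0,-1],[0,-0.24,-1.2,0,0,0,-1],[0,-0.3,-1.5,0,0,0,-1],[0,-0.3,-1.5,0,0,0,-1],[0,-0.3,-1.5,0,0,0,-1],[0,-0.3,-1.5,0,0,0,-1],[0,-0.3,-1.5,0,0,0,-1],[0,-0.24,-1.2,0,0,0,-1],[0,-0.1,-0.5,0,0,0,-1]]]}}

```text
time_s: 23.45
tcp_pos: [0.4569, -0.3291, 0.2581]
ee_rot: [[-0.738, 0.663, -0.13], [0.675, 0.723, -0.144], [-0.001, -0.194, -0.981]]
wrist_force: [0.7, 0.5, -0.5]
gripper_width: 0.111
```

Call:
{"method": "move_arm", "body": {"series": [[[0,0,0,-0.7,0,0,-1],[0,0,0,-1.5,0,0,-1],[0,0,0,-1.5,0,0,-1],[0,0,0,-1.5,0,0,-1],[0,0,0,-1.5,0,0,-1],[0,0,0,-1.5,0,0,-1],[0,0,0,-1.5,0,0,-1],[0,0,0,-1,0,0,-1],[0,0,0,-0.5,0,0,-1],[0,0,0,0,0,0,-1],[0,0,0,0,0,0,-1]]]}}

```text
time_s: 24.82
tcp_pos: [0.4567, -0.3289, 0.2571]
ee_rot: [[-0.738, 0.675, -0.0], [0.675, 0.738, -0.0], [0.0, -0.0, -1.0]]
wrist_force: [0.3, -0.3, -1.1]
gripper_width: 0.114
```

```bash
python3 - <<'E'
from h import *
s=st();print(s["moment"])
for n in("scene","top","wrist"):
    c=r.capture(n);cv2.imwrite(f"pics/{n}9.png",c["color"])
E
```

```text
t 24.825 tcp [ 0.4567 -0.3289  0.2571] F [ 0.33 -0.3  -1.12] w 0.11420428296301825
[[-0.738  0.675 -0.   ]
 [ 0.675  0.738 -0.   ]
 [ 0.    -0.    -1.   ]]
[-0.04129464  0.11757299  0.0676313 ]
```

View pics/scene9.png

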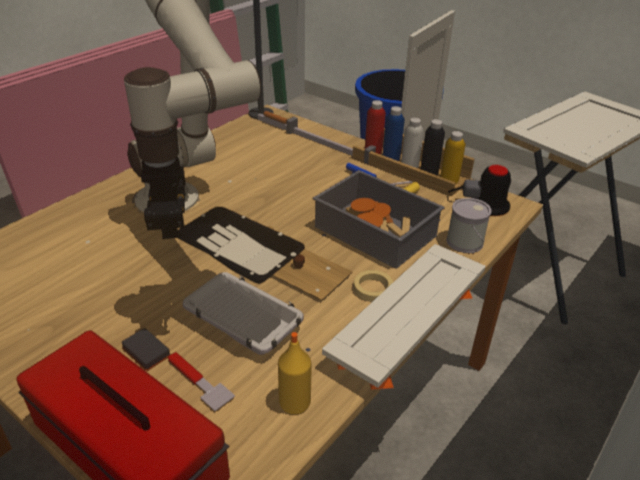

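View pics/top9.png

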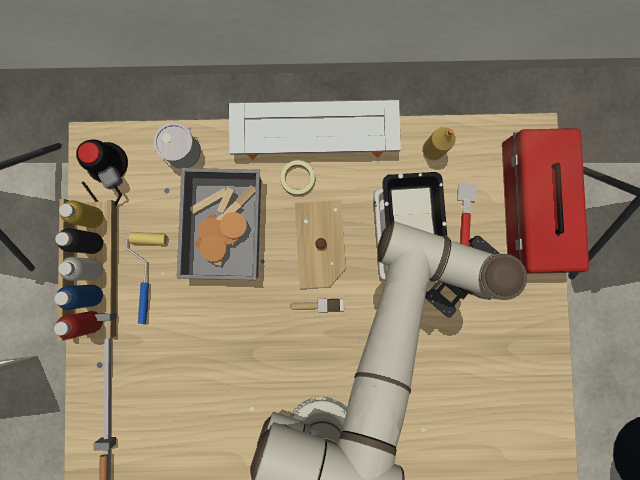

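View pics/wrist9.png

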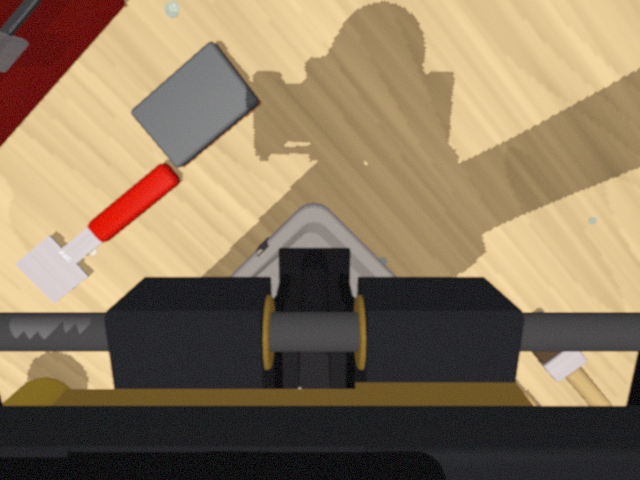

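The liner is held about level and the tray with its white liner is unmoved. I carry the liner over the tub.

Call:
{"method": "move_arm", "body": {"series": [[[0.8,1,0,0,0,0,-1],[1.2,1.5,0,0,0,0,-1],[1.7,2.06,0,0,0,0,-1],[1.7,2.06,0,0,0,0,-1],[1.7,2.06,0,0,0,0,-1],[1.7,2.06,0,0,0,0,-1],[1.7,2.06,0,0,0,0,-1],[1.7,2.06,0,0,0,0,-1],[1.7,2.06,0,0,0,0,-1],[1.7,2.06,0,0,0,0,-1],[1.7,2.06,0,0,0,0,-1],[1.7,2.06,0,0,0,0,-1]]]}}

```text
time_s: 26.48
tcp_pos: [0.4719, -0.0284, 0.2574]
ee_rot: [[-0.738, 0.675, 0.0], [0.675, 0.738, 0.0], [-0.0, 0.001, -1.0]]
wrist_force: [-0.0, 0.3, -1.4]
gripper_width: 0.113
```

Call:
{"method": "move_arm", "body": {"series": [[[1.7,2.06,0,0,0,0,-1],[1.7,2.06,0,0,0,0,-1],[1.7,2.06,0,0,0,0,-1],[1.7,2.06,0,0,0,0,-1],[1.7,2.06,0,0,0,0,-1],[1.7,2.06,0,0,0,0,-1],[1.5,1.8,0,0,0,0,-1],[1.2,1.45,0,0,0,0,-1],[0.8,0.95,0,0,0,0,-1],[0.4,0.5,0,0,0,0,-1],[0,0,0,0,0,0,-1],[0,0,0,0,0,0,-1]]]}}

```text
time_s: 27.98
tcp_pos: [0.4837, 0.1902, 0.2572]
ee_rot: [[-0.737, 0.676, -0.0], [0.676, 0.737, -0.0], [0.0, -0.0, -1.0]]
wrist_force: [-0.6, -0.1, -0.5]
gripper_width: 0.111
```

```bash
python3 - <<'E'
from h import *
import pickle
s=st();print(s["moment"])
for n in("scene","top"):
    c=r.capture(n);pickle.dump(c,open(n+"10.pkl","wb"));cv2.imwrite(f"pics/{n}10.png",c["color"])
E
```

```text
t 27.975 tcp [0.4837 0.1902 0.2572] F [-0.62 -0.07 -0.48] w 0.1113864149134561
[[-0.737  0.676 -0.   ]
 [ 0.676  0.737 -0.   ]
 [ 0.    -0.    -1.   ]]
[ 0.00852987  0.1009404  -0.00338938]
```

View pics/scene10.png

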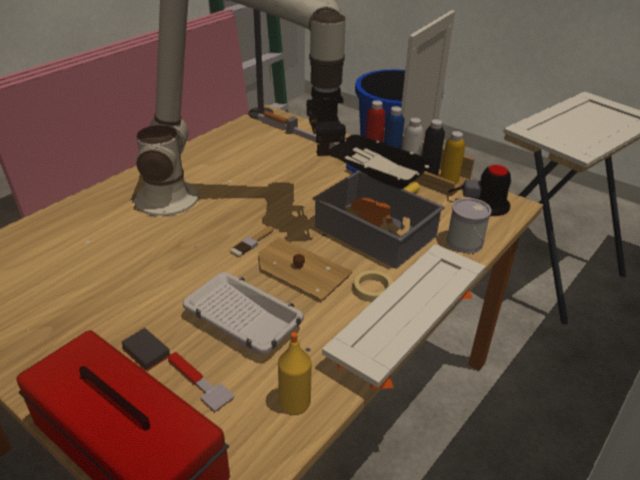

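View pics/top10.png

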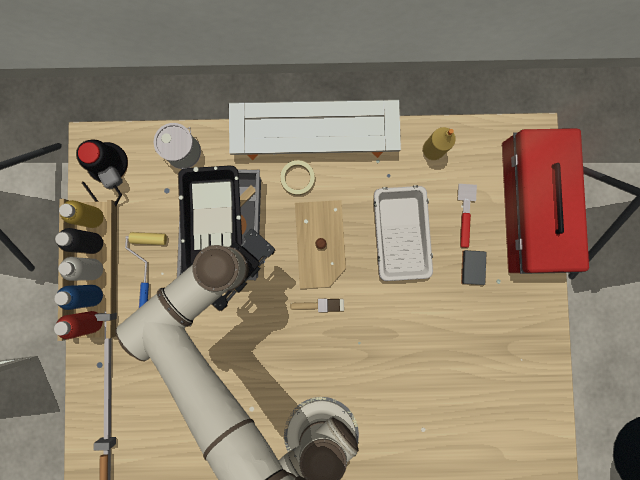

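```bash
python3 - <<'E'
from h import *
import pickle
s=pickle.load(open("scene10.pkl","rb"));c=pickle.load(open("top10.pkl","rb"))
g=np.vstack([cv2.resize(s["color"][120:200,310:450],None,fx=5,fy=3.75*5/5,interpolation=cv2.INTER_CUBIC)])
g=cv2.resize(s["color"][125:200,310:450],None,fx=5,fy=5,interpolation=cv2.INTER_CUBIC);cv2.imwrite("pics/sz.png",g)
g=cv2.resize(c["color"][160:280,170:280],None,fx=5,fy=5,interpolation=cv2.INTER_CUBIC);cv2.imwrite("pics/tz.png",g)
E
```

```text
(no output)
```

View pics/sz.png

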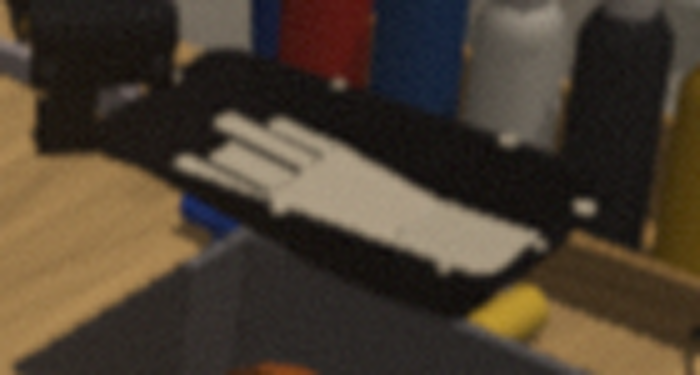

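View pics/tz.png

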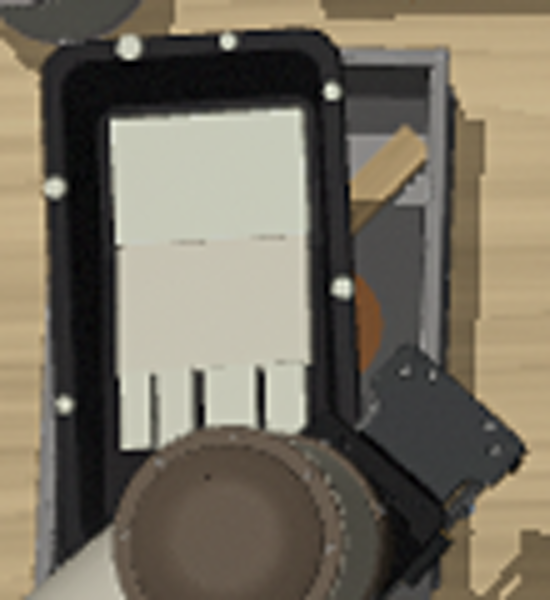

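```bash
python3 - <<'E'
from h import *
import pickle
s=pickle.load(open("scene10.pkl","rb"));c=pickle.load(open("top10.pkl","rb"))
T=dict(A=(128,47),B=(228,41),C=(331,91),D=(342,288),E=(54,187),F=(63,404));S=dict(F=(340,84),E=(508,140),A=(585,207),B=(540,243),C=(444,267),D=(277,207))
P=[]
for k in T:
    o1,e1=ray(c,170+T[k][0]/5-.4,160+T[k][1]/5-.4);o2,e2=ray(s,310+S[k][0]/5-.4,125+S[k][1]/5-.4)
    q=np.linalg.lstsq(np.c_[e1,-e2],o2-o1,rcond=None)[0];a,b=o1+e1*q[0],o2+e2*q[1];P.append((a+b)/2);print(k,P[-1].round(3),np.linalg.norm(a-b).round(4))
P=np.array(P);m=P.mean(0);n=np.linalg.svd(P-m)[2][2];n*=np.sign(n[2]);print("tilt",np.degrees(np.arccos(n[2])),n)
# far corner & middle (top view outline far edge y=30, left x=42, right 350)
zp=lambda xy:m[2]-(n[0]*(xy[0]-m[0])+n[1]*(xy[1]-m[1]))/n[2]
f=onz(c,170+44/5,160+32/5,zp(P[0]));print("far corner",f,zp(f))
g=onz(c,170+340/5,160+30/5,f[2]);e=(f+g)/2;mid=e[:2]-.1365*np.array([np.cos(.05),np.sin(.05)]);print("middle",mid,zp(mid))
for n_,u,v,z in(("tub c1",181,170,.105),("tubTR",260,170,.105),("tubBR",258,279,.105),("tubBL",178,278,.105)):print(onz(c,u,v,z))
print("cover knob",onz(c,320.5,243,.048))
E
```

```text
A [0.739 0.308 0.253] 0.0018
B [0.741 0.257 0.254] 0.0013
C [0.714 0.206 0.252] 0.0012
D [0.613 0.201 0.253] 0.0022
E [0.668 0.346 0.253] 0.0017
F [0.558 0.342 0.252] 0.001
tilt 0.23341149865375868 [-0.00366058  0.0017877   0.9999917 ]
far corner [0.74694534 0.34983812 0.25285275] 0.252807742154732
middle [0.60963599 0.26811252] 0.25245120821236494
[0.76883775 0.38180649 0.105     ]
[0.76437567 0.15887924 0.105     ]
[0.45709728 0.16875186 0.105     ]
[0.46478068 0.39101153 0.105     ]
cover knob [ 0.55730318 -0.00868669  0.048     ]
```

The liner is level (0.2°), its rim is at 0.25 m, and its middle is about 8 mm from the tub's middle. I hand in.

```bash
python3 - <<'E'
from h import *
st();print(r.finish_job())
E
```

```text
t 28.075 tcp [0.4837 0.1902 0.2572] F [-0.11 -0.01 -1.44] w 0.11391354427908158
[[-0.737  0.676 -0.   ]
 [ 0.676  0.737 -0.   ]
 [-0.    -0.    -1.   ]]
the job is handed in; nothing more can be done
None
```

The job is handed in at 28 s. The used liner is held by its tab over the tub, and the dust cover lies flat on the bench between tray and tub. No verdict was reported.

**Cover:** I lifted it by its knob, set it down knob up and let go only after the wrist force showed it on the bench. It lies at about (0.557, -0.009), clear of the tray, tub, tape and brush in the pictures.

**Liner:** I raised the tab corner about 26 mm while the far corner was still seated, then peeled on until the clips let go. The tray showed no movement in the pictures.

**Last checks:**
- **Position:** the liner is 0.2° from level with its rim at about 0.25 m. Its middle is roughly 8 mm from the tub's middle.
- **Grip:** it is firm, at about 9.8 mm opening on the 10 mm tab, and the arm is still.
- **Surroundings:** the tub and the other things on the bench look untouched.

**One disagreement:** before the grasp, the tab measured about 23 mm long in the wrist picture instead of 34 mm. I put that down to misreading its inner end, and the grip has held.

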